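Pack the water-sampling field kit

ROBOT

A 6-joint arm with a two-finger parallel gripper is mounted at the origin on the work surface. World frame = base frame: x ahead of the robot, y to its left, z up, the work surface at z = 0. Lengths are in m, angles in degrees, forces in N, time in s.
With the tool pointing down it reaches from about 0.25 to 0.725 m from the base axis. Payload 9.7 kg.
Tool frame: the origin (TCP) lies midway between the tips of the shut fingers; the grasp point (between the pads) lies 19 mm behind it; z points along the fingers, y is the line along which they close (so a half turn about z gives the same grasp; the last joint's range is limited). The gripper opens to 85 mm and grips with 20 to 120 N. Pads are 22 mm wide; open, the fingers measure 114 mm over their backs; the gripper's body (76 mm by 85 mm) begins 54 mm behind the grasp point. The pads swing forward as they close: fully open they stand 13 mm farther back than shut.
Start: joints at [-73.854, 4.979, 10.078, 95.1, 0, 90], TCP at [0.153, -0.528, 0.231] pointing down, gripper open.
Joint ranges: [-179.16, 179.16], [-48.56, 103.87], [-65.8, 70.77], [-126.05, 130.52], [-82.76, 87.17], [-180, 180]. Speed limits (degrees/s): [127.2, 127.2, 147.25, 180, 180, 180].

INTERFACE

Orientations are given as [roll, pitch, yaw] about the fixed x, y, z axes, in that order (R = Rz(yaw) Ry(pitch) Rx(roll)).
In Python, from workcell import bot gives the robot as it stands.
- The arm moves only by the shell command python3 -m crank 'ROWS' [FORCE]. ROWS is JSON, a list of rows, each an object with "gripper": the finger opening in mm, from 0 to 85.4; "travel": the shift along the tool's x, y, z in mm, a list of three; "twist": the turn, a rotation vector about the tool's x, y, z in rad, a list of three. In form: [{"gripper": gripper, "travel": [tx, ty, tz], "twist": [rx, ry, rz]}, ...]. A call has 1 to 12 rows; each row shifts and turns the commanded pose from where the row before left it, along the tool's axes as they then stand; what a row does not reach is not made up. A row lasts 1/8 s, in which the tool goes at most 62.5 mm and 10.7 degrees, less where a joint would pass 70% of its speed; a pose out of reach is approached as far as the arm can. A call is refused whole if a number of a shift passes 62.5 or a number of a turn 0.188, either way. A call with a gripper value outside its range is refused whole. The fingers move at their own pace and stop on an object; FORCE is the grip in N (left out, the last holds). Time passes only in rows, so rows that do not move let the fingers close. It gives the time, the measured TCP pose, the force, the opening and the grip force at its end, in the units of the state.
- bot.get_obs(): the state, without advancing time (a new reading comes with each control period).
- bot.camera(name): name is "scene" or "top" or "wrist"; returns the picture (480x640x3 uint8, red, green, blue); there is no depth.
- bot.calibration(name): a dict with "vfov" (degrees; the focal length in pixels is half the picture's height over the tangent of half this angle, whatever the lens; pixels are square), "cx", "cy" (the principal point, pixels), "camera_from_world" (4x4, takes a point from world to camera coordinates). Camera axes: x right, y down, z forward; pixel columns grow to the right and rows downward; lengths in m; the calibration is good to about 2 mm. A picture is of the moment at which its call begins: read the wrist's pose just before it. calibration takes no time and is no camera call; for the wrist camera it gives the pose at the moment of the call.
- bot.job_done(): hands the job in; it is judged then, once.
The state is a dict: "time": time; "q": joint angles; "qd": joint speeds; "joint_efforts": joint torques, N m; "ee_pos": TCP position; "tcp_rot": TCP orientation; "wrist_force": force on the tool from outside, world axes, zero at the start; "torque": the same for the moment, N m; "opening": finger opening in m; "grasp_force": force on a finger pad.
Only numpy, scipy, OpenCV 4.12 (cv2) and the standard library are available. Lean on these libraries where they do the work, as an engineer would, in place of code of your own. Each camera call takes 0.05 s, during which the arm holds its last target. There are 200 camera calls.

TASK

Pack the field kit: stand each of the three white sample bottles with a red, blue or yellow cap in the pocket of its own colour in the blue-grey case, and lay the black meter face up in the long foam bed of the same case (either way round), in whatever order suits you. The amber bottle with the blue cap and the white bottle with the grey cap do not belong in the kit: leave them standing where they are.

Things in the scene. Friction and masses are not known exactly. Their poses are not given: they have to be found in the camera images.
- sample_red: Bottle 42 mm in diameter, 90 mm tall: a straight cylindrical body up to 75 mm, then a cap 34 mm in diameter and 15 mm high. Mass about 0.12 kg. Origin at the centre of its underside, z up its axis. Stands on the table at the start. White body, red cap: a water sample.
- sample_blue: Bottle 42 mm in diameter, 90 mm tall: a straight cylindrical body up to 75 mm, then a cap 34 mm in diameter and 15 mm high. Mass about 0.12 kg. Origin at the centre of its underside, z up its axis. Stands on the table at the start. White body, blue cap: a water sample.
- sample_yellow: Bottle 42 mm in diameter, 90 mm tall: a straight cylindrical body up to 75 mm, then a cap 34 mm in diameter and 15 mm high. Mass about 0.12 kg. Origin at the centre of its underside, z up its axis. Stands on the table at the start. White body, yellow cap: a water sample.
- blank_grey: Bottle 42 mm in diameter, 90 mm tall: a straight cylindrical body up to 75 mm, then a cap 34 mm in diameter and 15 mm high. Mass about 0.12 kg. Origin at the centre of its underside, z up its axis. Stands on the table at the start. White body, grey cap: does not belong in the case.
- reagent_amber: Bottle 42 mm in diameter, 90 mm tall: a straight cylindrical body up to 75 mm, then a cap 34 mm in diameter and 15 mm high. Mass about 0.12 kg. Origin at the centre of its underside, z up its axis. Stands on the table at the start. Dark amber-brown body, blue cap: does not belong in the case.
- meter: Black handheld meter lying face up, a block 54 mm (its x) by 160 mm (its y) by 48 mm high, mass about 0.3 kg, with a pale screen at one end of the upper face and a round grey cover (6 mm high) at the other. Origin at the centre of its underside, z up through the face. Best gripped across its 54 mm width, mid-length.
- pocket_red: Fixed open-topped red plastic pocket, 68 mm square outside, 62 mm inside, walls 34 mm high; one of three side by side (in any order) along the rear of the blue-grey case. Origin at the centre of its underside, 5 mm above the table; sides along the case's x and y. A bottle standing in it has its origin 3 mm above this one.
- pocket_blue: Fixed open-topped blue plastic pocket, 68 mm square outside, 62 mm inside, walls 34 mm high; one of three side by side (in any order) along the rear of the blue-grey case. Origin at the centre of its underside, 5 mm above the table; sides along the case's x and y. A bottle standing in it has its origin 3 mm above this one.
- pocket_yellow: Fixed open-topped yellow plastic pocket, 68 mm square outside, 62 mm inside, walls 34 mm high; one of three side by side (in any order) along the rear of the blue-grey case. Origin at the centre of its underside, 5 mm above the table; sides along the case's x and y. A bottle standing in it has its origin 3 mm above this one.
- case: Open blue-grey case, fixed, 200 mm (its x) by 224 mm (y), walls 45 mm high. Origin at the centre of its underside, on the table; x points to the rear, away from the robot, where the 3 pockets are (x +58 mm). In front, in dark foam, the meter's bed: recess 80 (x) by 184 mm (y) centred at x -42 mm, y 0, its floor 30 mm above the table, lips 10 mm above that; the meter lies along the case's y.

How it is judged:
By the outcome, as a careful person would: the job done as asked, in the order asked, and still so for the second after the job is handed in, with the robot touching nothing.
It also fails if it takes over 99 s, if anything falls off the work surface, if the arm or the gripper's body presses on something with over 40 N, if the wrist force passes 120 N, or if a joint passes its speed limit or range.

## Working session

There is one attempt and no reset: what is moved stays moved. The work goes in short steps, Python scripts to look and compute and a shell command to move; the robot and the scene stay as the last step left them, time stands still between calls to the robot, and variables do not carry over. Pictures are saved under pics/ and viewed, at most 14 in all, crops included, and the job is handed in when it is done.

```bash
mkdir -p pics; cat > h.py <<'E'
import numpy as np, cv2
from workcell import bot
def K(n):
    c=bot.calibration(n); f=240/np.tan(np.radians(c["vfov"]/2)); return f,c["cx"],c["cy"],np.array(c["camera_from_world"])
def ray(n,u,v,z,k=None):
    f,cx,cy,T=k or K(n); R=T[:3,:3]; o=-R.T@T[:3,3]; d=R.T@np.array([(u-cx)/f,(v-cy)/f,1]); return o+d*(z-o[2])/d[2]
def pic(n,name):
    im=bot.camera(n); cv2.imwrite(f"pics/{name}.png",im[:,:,::-1]); return im
E
python3 - <<'E'
from h import *
for n in("top","scene"): print({k:np.round(v,3).tolist() for k,v in bot.calibration(n).items()}); pic(n,n+"0")
print(bot.get_obs())
E
```

```text
{'vfov': 57.695, 'cx': 329.96, 'cy': 237.534, 'camera_from_world': [[-0.022, -0.999, -0.033, 0.078], [-0.995, 0.025, -0.099, 0.541], [0.1, 0.03, -0.995, 0.987], [0.0, 0.0, 0.0, 1.0]]}
{'vfov': 42.105, 'cx': 318.367, 'cy': 239.549, 'camera_from_world': [[0.293, 0.956, 0.003, -0.203], [0.565, -0.171, -0.807, -0.251], [-0.771, 0.238, -0.591, 1.699], [0.0, 0.0, 0.0, 1.0]]}
{'time': 0.1, 'q': array([-7.38540721e+01,  5.00850278e+00,  1.00371537e+01,  9.50977191e+01,
       -8.15501871e-06,  9.00004077e+01]), 'qd': array([-0.03428374,  0.02129233,  0.06238089, -0.08432917,  0.00331778,
       -0.03235171]), 'joint_efforts': array([ 2.30908636e-04, -5.21562874e+01,  4.65653229e+01,  1.60591694e-02,
       -6.28213752e-05, -2.07633377e-06]), 'ee_pos': array([ 0.15289026, -0.52811166,  0.23063215]), 'tcp_rot': array([-1.79930932e+02,  8.64653384e-06,  1.61455202e+01]), 'wrist_force': array([ 0.30691892,  0.06008763, -0.54946241]), 'torque': array([0.02138242, 0.0233865 , 0.01385139]), 'grasp_force': 0.0, 'opening': 0.08554458664435277}
```

View pics/top0.png

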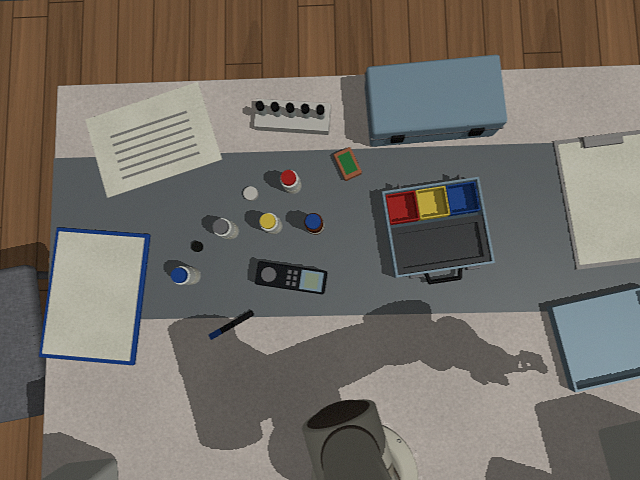

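View pics/scene0.png

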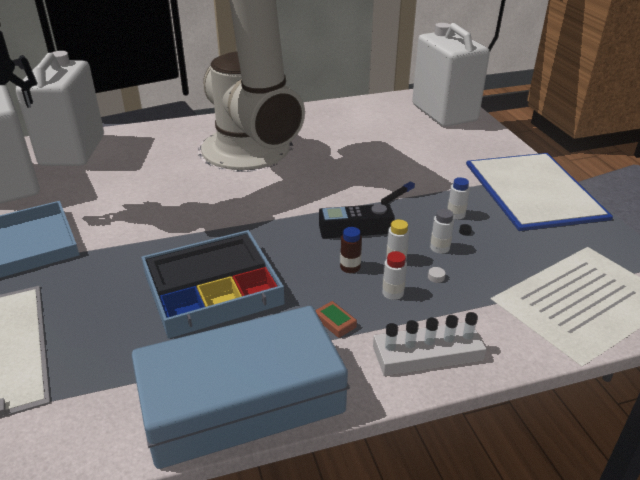

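Top view: the caps are red (289,177), yellow (268,221), blue (180,274), grey (222,227) and amber's blue (313,221). The meter is around (291,276). The case's rim corners are about (384,192), (479,178), (494,264) and (395,277), with pockets red, yellow, blue from left to right.

```bash
cat > m.py <<'E'
from h import *
im=cv2.imread("pics/top0.png"); hsv=cv2.cvtColor(im,cv2.COLOR_BGR2HSV)
def blob(c,lo,hi,r):
    m=cv2.inRange(hsv,lo,hi); w=np.zeros_like(m); cv2.circle(w,c,r,255,-1); m&=w
    n,l,s,ct=cv2.connectedComponentsWithStats(m); i=1+np.argmax(s[1:,4]); return ct[i],s[i,4],np.uint8(l==i)
red=((0,150,60),(6,255,255));yel=((18,120,80),(32,255,255));blu=((105,150,40),(125,255,255))
for n,c,col in(("red",(289,177),red),("yellow",(268,221),yel),("blue",(180,274),blu),("amber",(313,221),blu),("grey",(222,227),((0,0,60),(179,60,150)))):
    p,a,_=blob(c,*col,14); print(n,p.round(1),a,ray("top",*p,.086).round(4))
for n,c,col in(("pr",(401,207),red),("py",(431,202),yel),("pb",(462,198),blu)):
    p,a,m=blob(c,*col,26); r=cv2.minAreaRect(cv2.findContours(m,0,2)[0][0])
    print(n,p,a,r,ray("top",*r[0],.036).round(4))
R=[ray("top",*c,.045) for c in((384,192),(479,178),(494,264),(395,277))]
print("case",np.round(R,4)[:,:2].tolist(),np.mean(R,0).round(4))
m=cv2.inRange(hsv,(0,0,0),(179,255,62)); w=np.zeros_like(m); w[252:298,250:332]=255; m&=w
_,l,s,_=cv2.connectedComponentsWithStats(m); i=1+np.argmax(s[1:,4]); r=cv2.minAreaRect(cv2.findContours(np.uint8(l==i),0,2)[0][0]); b=cv2.boxPoints(r)
B=[ray("top",*c,.048) for c in b];print("meter",r,np.round(B,4)[:,:2].tolist(),np.mean(B,0).round(4))
z=cv2.resize(im[150:300,160:500],None,fx=2.35,fy=2.35,interpolation=cv2.INTER_CUBIC); cv2.imwrite("pics/z.png",z)
E
python3 m.py
```

```text
red [287.9 177.3] 178 [0.6749 0.1542 0.086 ]
yellow [267.2 220.8] 192 [0.5781 0.2016 0.086 ]
blue [178.5 274.9] 197 [0.4629 0.3987 0.086 ]
amber [312.5 221. ] 185 [0.5749 0.1011 0.086 ]
grey [223.1 227.4] 477 [0.5658 0.3001 0.086 ]
pr [401.28109453 207.39925373] 804 ((402.3783264160156, 207.270263671875), (30.57821273803711, 29.59181785583496), 80.53767395019531) [ 0.6084 -0.1045  0.036 ]
py [431.69413093 202.76749436] 886 ((431.6676025390625, 202.589599609375), (30.867610931396484, 32.31215286254883), 81.25383758544922) [ 0.6175 -0.1723  0.036 ]
pb [462.66336634 197.98789879] 909 ((462.907470703125, 197.8988494873047), (30.639524459838867, 30.715553283691406), 81.25383758544922) [ 0.6265 -0.2444  0.036 ]
case [[0.6437, -0.0624], [0.6701, -0.2808], [0.4723, -0.3033], [0.4481, -0.0805]] [ 0.5585 -0.1818  0.045 ]
meter ((287.1445007324219, 275.437744140625), (78.25556182861328, 26.63492774963379), 8.29714584350586) [[0.442, 0.2566], [0.5018, 0.2475], [0.4719, 0.0709], [0.4128, 0.0808]] [0.4571 0.1639 0.048 ]
```

View pics/z.png

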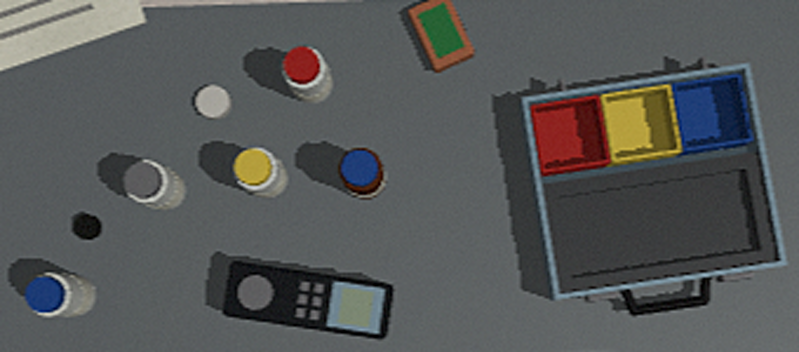

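The zoomed view shows the meter lying at roughly (0.46, 0.16) with its shadow on the left, and the case at a yaw of about 7°. I'll turn the tool to the case axes, yaw 97.4°.

```bash
cat >> h.py <<'E'
def go(x,y,z,yaw=97.4):
    "tool-axis shift (mm) to reach TCP world target; remaining yaw as tool-z turn"
    o=bot.get_obs(); from scipy.spatial.transform import Rotation as S
    R=S.from_euler("xyz",o["tcp_rot"],degrees=True); t=R.inv().apply(np.array([x,y,z])-o["ee_pos"])*1000
    Rt=S.from_euler("xyz",[180,0,yaw],degrees=True); print("travel",t.round(1),"twist",(R.inv()*Rt).as_rotvec().round(3),"t",round(o["time"],1),"tcp",o["ee_pos"].round(4),o["tcp_rot"].round(1))
E
python3 -m crank '[{"gripper":70,"travel":[0,0,0],"twist":[0,0,-0.177]},{"gripper":70,"travel":[0,0,0],"twist":[0,0,-0.177]},{"gripper":70,"travel":[0,0,0],"twist":[0,0,-0.177]},{"gripper":70,"travel":[0,0,0],"twist":[0,0,-0.177]},{"gripper":70,"travel":[0,0,0],"twist":[0,0,-0.177]},{"gripper":70,"travel":[0,0,0],"twist":[0,0,-0.177]},{"gripper":70,"travel":[0,0,0],"twist":[0,0,-0.177]},{"gripper":70,"travel":[0,0,0],"twist":[0,0,-0.177]}]' 30
python3 -c "
from h import *
go(.52,.16,.26)"
```

```text
time: 1.1
ee_pos: [0.1529, -0.5282, 0.2309]
tcp_rot: [-180.0, -0.0, 97.6]
wrist_force: [0.4, -0.6, -0.3]
opening: 0.0703
grasp_force: 0.0
travel [633.5 455.  -28.7] twist [-0.    -0.001  0.004] t 1.1 tcp [ 0.1529 -0.5282  0.2309] [-180.    -0.    97.6]
```

```bash
python3 -m crank '[{"gripper":70,"travel":[30,38,-3],"twist":[0,0,0]},{"gripper":70,"travel":[40,38,-3],"twist":[0,0,0]},{"gripper":70,"travel":[40,38,-3],"twist":[0,0,0]},{"gripper":70,"travel":[40,38,-3],"twist":[0,0,0]},{"gripper":70,"travel":[40,38,-3],"twist":[0,0,0]},{"gripper":70,"travel":[40,38,-3],"twist":[0,0,0]},{"gripper":70,"travel":[40,38,-3],"twist":[0,0,0]},{"gripper":70,"travel":[40,38,-3],"twist":[0,0,0]},{"gripper":70,"travel":[40,38,-3],"twist":[0,0,0]},{"gripper":70,"travel":[40,38,-2],"twist":[0,0,0]},{"gripper":70,"travel":[40,38,0],"twist":[0,0,0]},{"gripper":70,"travel":[40,38,0],"twist":[0,0,0]}]'
python3 -m crank '[{"gripper":70,"travel":[40,0,0],"twist":[0,0,0]},{"gripper":70,"travel":[40,0,0],"twist":[0,0,0]},{"gripper":70,"travel":[40,0,0],"twist":[0,0,0]},{"gripper":70,"travel":[40,0,0],"twist":[0,0,0]},{"gripper":70,"travel":[0,0,0],"twist":[0,0,0]},{"gripper":70,"travel":[0,0,0],"twist":[0,0,0]}]'
python3 -c "
from h import *
go(.578,.2016,.26)
pic('wrist','w1'); print(K('wrist'))"
```

```text
time: 2.6
ee_pos: [0.5465, -0.0026, 0.26]
tcp_rot: [-180.0, 0.0, 97.3]
wrist_force: [0.3, -0.7, -0.1]
opening: 0.07
grasp_force: 0.0
time: 3.35
ee_pos: [0.5254, 0.1542, 0.26]
tcp_rot: [-180.0, 0.0, 97.3]
wrist_force: [0.6, 0.1, 0.1]
opening: 0.0696
grasp_force: 0.0
travel [40.3 58.2 -0.1] twist [-0.001  0.    -0.002] t 3.4 tcp [0.5254 0.1542 0.26  ] [-180.     0.    97.3]
(np.float64(382.24795613848744), 322.277804863023, 238.3460250188781, array([[ 9.92095020e-01,  1.25486043e-01,  8.51491787e-04,
        -5.41553096e-01],
       [ 1.18518035e-01, -9.39192734e-01,  3.22289439e-01,
         3.08876468e-02],
       [ 4.12425412e-02, -3.19640831e-01, -9.46640794e-01,
         4.32631452e-01],
       [ 0.00000000e+00,  0.00000000e+00,  0.00000000e+00,
         1.00000000e+00]]))
```

View pics/w1.png

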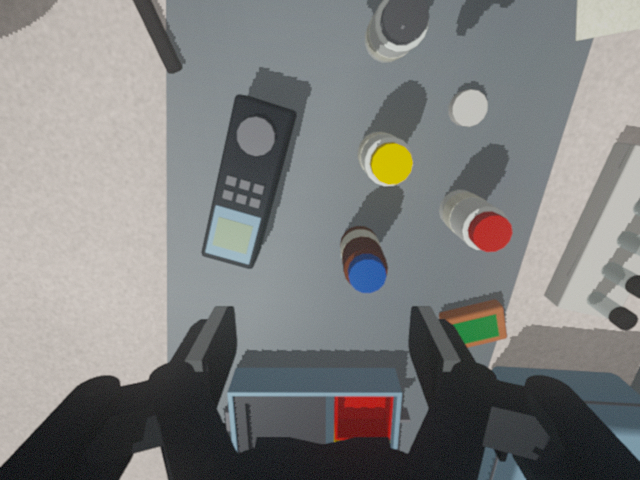

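The wrist view shows the yellow cap at (391,164), red at (489,231), amber's blue at (367,273), and the meter's top face with corners about (238,95), (295,110), (253,267) and (203,252).

```bash
python3 - <<'E'
from h import *
im=cv2.imread("pics/w1.png"); hsv=cv2.cvtColor(im,cv2.COLOR_BGR2HSV); k=K("wrist")
for n,lo,hi in(("red",(0,150,90),(6,255,255)),("yel",(22,150,120),(32,255,255)),("blu",(105,150,60),(125,255,255))):
    m=cv2.inRange(hsv,lo,hi); m[300:]=0; _,l,s,c=cv2.connectedComponentsWithStats(m); i=1+np.argmax(s[1:,4]); print(n,c[i],s[i,4],ray(0,*c[i],.089,k).round(4))
B=np.array([ray(0,u,v,.048,k) for u,v in((238,95),(295,110),(253,267),(203,252))]);print(B.round(4),B.mean(0))
for a,b in((0,3),(1,2)): d=B[a]-B[b]; print(np.degrees(np.arctan2(-d[0],d[1])),np.linalg.norm(d))
f,cx,cy,T=K("scene")
for q in B: p=T[:3]@[*q,1]; print("scene px",f*p[0]/p[2]+cx,f*p[1]/p[2]+cy)
E
```

```text
red [490.49661017 232.22966102] 1180 [0.6714 0.1537 0.089 ]
yel [391.20656227 162.95451156] 1341 [0.5764 0.2008 0.089 ]
blu [367.02026342 274.67882472] 987 [0.573  0.1014 0.089 ]
[[0.4426 0.2369 0.048 ]
 [0.4926 0.2308 0.048 ]
 [0.4663 0.0777 0.048 ]
 [0.4164 0.0876 0.048 ]] [0.45446726 0.15825819 0.048     ]
-9.961260217244234 0.1515662112271318
-9.761919901398251 0.15533697655898565
scene px 387.49176323237293 203.77062626988845
scene px 393.6665344415894 216.28494172812523
scene px 322.35759121824924 221.26122185949345
scene px 319.8636448464515 208.2077216667485
```

```bash
python3 -m crank '[{"gripper":70,"travel":[20,28.5,0],"twist":[0,0,0]},{"gripper":70,"travel":[20,28.5,30],"twist":[0,0,0]},{"gripper":70,"travel":[0,0,50],"twist":[0,0,0]},{"gripper":70,"travel":[0,0,50],"twist":[0,0,0]},{"gripper":70,"travel":[0,0,44],"twist":[0,0,0]},{"gripper":70,"travel":[0,0,30],"twist":[0,0,0]},{"gripper":70,"travel":[0,0,20],"twist":[0,0,0]},{"gripper":70,"travel":[0,0,0],"twist":[0,0,0]},{"gripper":30,"travel":[0,0,0],"twist":[0,0,0]},{"gripper":30,"travel":[0,0,0],"twist":[0,0,0]},{"gripper":30,"travel":[0,0,0],"twist":[0,0,0]},{"gripper":30,"travel":[0,0,0],"twist":[0,0,0]}]' 30
python3 -c "
from h import *
go(.6168,-.1733,.17); pic('wrist','w2')"
```

```text
time: 4.9
ee_pos: [0.5778, 0.2015, 0.0381]
tcp_rot: [179.8, -0.0, 97.3]
wrist_force: [0.4, -0.4, 7.3]
opening: 0.0413
grasp_force: 30.2
travel [-376.7   -8.5 -132.1] twist [ 0.003 -0.    -0.002] t 4.9 tcp [0.5778 0.2015 0.0381] [179.8  -0.   97.3]
```

View pics/w2.png

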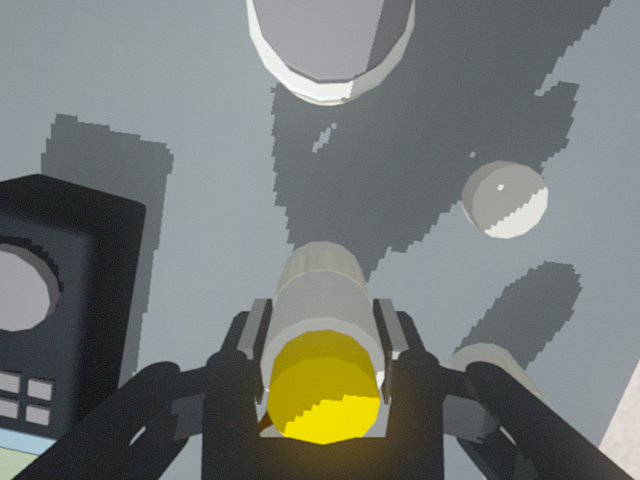

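The yellow bottle sits between the pads (cap at about (325,385)). Next I'll lift it and carry it to the yellow pocket.

```bash
python3 -m crank '[{"gripper":30,"travel":[0,0,-30],"twist":[0,0,0]},{"gripper":30,"travel":[0,0,-45],"twist":[0,0,0]},{"gripper":30,"travel":[0,0,-40],"twist":[0,0,0]},{"gripper":30,"travel":[-30,-1,-17],"twist":[0,0,0]},{"gripper":30,"travel":[-45,-1,0],"twist":[0,0,0]},{"gripper":30,"travel":[-50,-1,0],"twist":[0,0,0]},{"gripper":30,"travel":[-50,-1,0],"twist":[0,0,0]},{"gripper":30,"travel":[-50,-1,0],"twist":[0,0,0]},{"gripper":30,"travel":[-50,-1,0],"twist":[0,0,0]},{"gripper":30,"travel":[-50,-1,0],"twist":[0,0,0]},{"gripper":30,"travel":[-32,-1,0],"twist":[0,0,0]},{"gripper":30,"travel":[-20,-1,0],"twist":[0,0,0]}]' 40
python3 -m crank '[{"gripper":30,"travel":[0,0,0],"twist":[0,0,0]},{"gripper":30,"travel":[0,0,0],"twist":[0,0,0]}]'
python3 -c "
from h import *
go(.6168,-.1733,.046); pic('wrist','w3')
f,cx,cy,T=K('wrist')
for q in((.6168,-.1733),(.6265,-.2444),(.608,-.1035)): p=T[:3]@[*q,.039,1]; print(f*p[:2]/p[2]+[cx,cy])"
```

```text
time: 6.45
ee_pos: [0.6158, -0.1753, 0.1684]
tcp_rot: [180.0, 0.0, 97.2]
wrist_force: [0.8, 0.9, -0.3]
opening: 0.0408
grasp_force: 40.7
time: 6.7
ee_pos: [0.6158, -0.1729, 0.1685]
tcp_rot: [180.0, -0.0, 97.3]
wrist_force: [-0.3, 0.9, -1.2]
opening: 0.0415
grasp_force: 40.7
travel [ -0.6   0.9 122.5] twist [ 0.    -0.    -0.001] t 6.7 tcp [ 0.6158 -0.1729  0.1685] [180.   -0.   97.3]
[322.29153478 226.90854605]
[323.0305596  312.97062802]
[322.49548908 127.63422457]
```

View pics/w3.png

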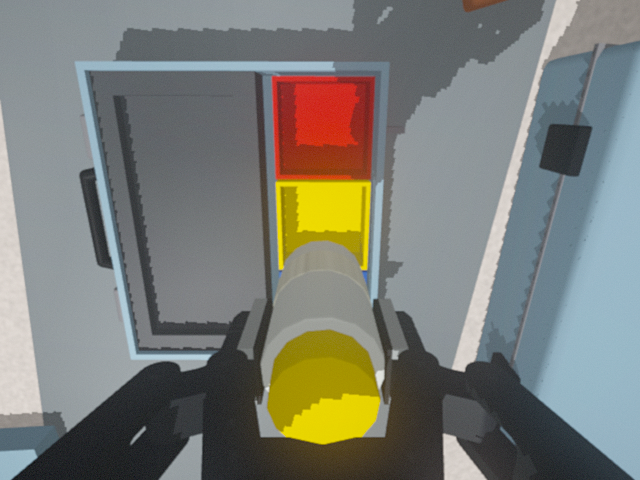

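The yellow pocket's rim is centred at about (323,226), as predicted. I'll lower and release.

```bash
python3 -m crank '[{"gripper":30,"travel":[0,1,40],"twist":[0,0,0]},{"gripper":30,"travel":[0,0,40],"twist":[0,0,0]},{"gripper":30,"travel":[0,0,24],"twist":[0,0,0]},{"gripper":30,"travel":[0,0,12],"twist":[0,0,0]},{"gripper":30,"travel":[0,0,5],"twist":[0,0,0]},{"gripper":30,"travel":[0,0,0],"twist":[0,0,0]},{"gripper":62,"travel":[0,0,0],"twist":[0,0,0]},{"gripper":62,"travel":[0,0,0],"twist":[0,0,0]},{"gripper":62,"travel":[0,0,-20],"twist":[0,0,0]},{"gripper":62,"travel":[0,0,-40],"twist":[0,0,0]},{"gripper":62,"travel":[0,0,-50],"twist":[0,0,0]},{"gripper":62,"travel":[0,0,-20],"twist":[0,0,0]}]'
python3 -c "
from h import *
go(.673,.154,.175)"
```

```text
time: 8.25
ee_pos: [0.6177, -0.174, 0.1828]
tcp_rot: [179.7, 0.1, 97.3]
wrist_force: [0.4, 0.0, -0.5]
opening: 0.0615
grasp_force: 0.0
travel [318.4  96.3   7.6] twist [ 0.005  0.002 -0.002] t 8.2 tcp [ 0.6177 -0.174   0.1828] [1.797e+02 1.000e-01 9.730e+01]
```

```bash
python3 -m crank '[{"gripper":66,"travel":[25,7,0],"twist":[0,0,0]},{"gripper":66,"travel":[40,12,0],"twist":[0,0,0]},{"gripper":66,"travel":[45,14,0],"twist":[0,0,0]},{"gripper":66,"travel":[45,14,0],"twist":[0,0,0]},{"gripper":66,"travel":[45,14,0],"twist":[0,0,0]},{"gripper":66,"travel":[45,14,0],"twist":[0,0,0]},{"gripper":66,"travel":[40,12,0],"twist":[0,0,0]},{"gripper":66,"travel":[33.4,9.3,0],"twist":[0,0,0]},{"gripper":66,"travel":[0,0,0],"twist":[0,0,0]},{"gripper":66,"travel":[0,0,0],"twist":[0,0,0]}]'
python3 - <<'E'
from h import *
def cap(name,z=.089):
    im=pic("wrist",name); k=K("wrist"); hsv=cv2.cvtColor(im,cv2.COLOR_RGB2HSV)
    m=cv2.inRange(hsv,(0,150,90),(6,255,255)); _,l,s,c=cv2.connectedComponentsWithStats(m); i=1+np.argmax(s[1:,4]); print(c[i],s[i],ray(0,*c[i],z,k).round(4))
cap("w4"); go(.673,.154,.036)
E
```

```text
time: 9.5
ee_pos: [0.672, 0.154, 0.1783]
tcp_rot: [180.0, 0.0, 97.3]
wrist_force: [0.0, 0.2, 0.3]
opening: 0.0659
grasp_force: 0.0
[323.64915859 243.24528302] [ 299  216   50   53 1961] [0.6736 0.1545 0.089 ]
travel [  0.3   0.9 142.2] twist [ 0.001  0.    -0.003] t 9.6 tcp [0.672  0.1535 0.1782] [180.    0.   97.2]
```

View pics/w4.png

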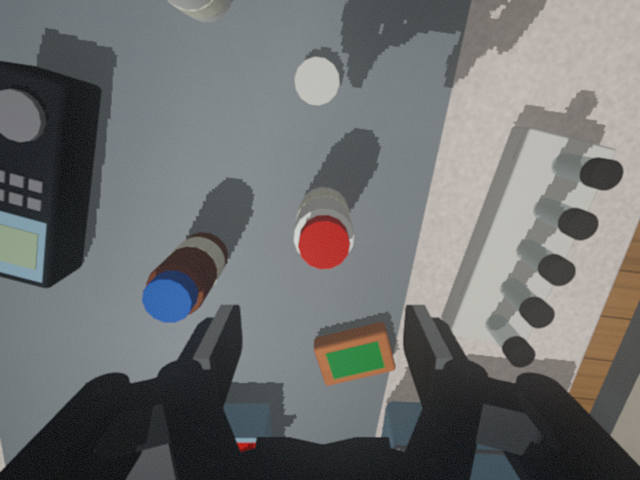

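The red cap at (324,243) falls at (0.6736, 0.1545), right below the tool with room all round.

```bash
python3 -m crank '[{"gripper":66,"travel":[1,1.5,40],"twist":[0,0,0]},{"gripper":66,"travel":[0,0,50],"twist":[0,0,0]},{"gripper":66,"travel":[0,0,30],"twist":[0,0,0]},{"gripper":66,"travel":[0,0,20],"twist":[0,0,0]},{"gripper":66,"travel":[0,0,0],"twist":[0,0,0]},{"gripper":30,"travel":[0,0,0],"twist":[0,0,0]},{"gripper":30,"travel":[0,0,0],"twist":[0,0,0]},{"gripper":30,"travel":[0,0,0],"twist":[0,0,0]},{"gripper":30,"travel":[0,0,0],"twist":[0,0,0]}]' 40
python3 -c "
from h import *
go(.608,-.1035,.175)"
```

```text
time: 10.68
ee_pos: [0.6742, 0.1556, 0.0394]
tcp_rot: [179.8, -0.0, 97.3]
wrist_force: [-2.4, -1.7, 6.4]
opening: 0.0413
grasp_force: 40.3
travel [-248.7  -98.1 -135.9] twist [ 0.003 -0.    -0.002] t 10.7 tcp [0.6742 0.1556 0.0394] [179.8  -0.   97.3]
```

```bash
python3 -m crank '[{"gripper":30,"travel":[0,0,-30],"twist":[0,0,0]},{"gripper":30,"travel":[0,0,-50],"twist":[0,0,0]},{"gripper":30,"travel":[0,0,-36],"twist":[0,0,0]},{"gripper":30,"travel":[-25,-10,-20],"twist":[0,0,0]},{"gripper":30,"travel":[-40,-16,0],"twist":[0,0,0]},{"gripper":30,"travel":[-45,-18,0],"twist":[0,0,0]},{"gripper":30,"travel":[-45,-18,0],"twist":[0,0,0]},{"gripper":30,"travel":[-45,-18,0],"twist":[0,0,0]},{"gripper":30,"travel":[-30,-12,0],"twist":[0,0,0]},{"gripper":30,"travel":[-18.5,-6,0],"twist":[0,0,0]},{"gripper":30,"travel":[0,0,0],"twist":[0,0,0]},{"gripper":30,"travel":[0,0,0],"twist":[0,0,0]}]' 40
python3 -c "
from h import *
go(.608,-.1038,.0474); pic('wrist','w5')
f,cx,cy,T=K('wrist')
p=T[:3]@[.608,-.1038,.039,1]; print(f*p[:2]/p[2]+[cx,cy])"
```

```text
time: 12.18
ee_pos: [0.6077, -0.1028, 0.1731]
tcp_rot: [-180.0, -0.0, 97.3]
wrist_force: [0.2, 0.3, -0.2]
opening: 0.0408
grasp_force: 40.8
travel [ -1.1   0.2 125.7] twist [-0.    -0.    -0.002] t 12.2 tcp [ 0.6077 -0.1028  0.1731] [-180.    -0.    97.3]
[321.26962311 225.80706001]
```

View pics/w5.png

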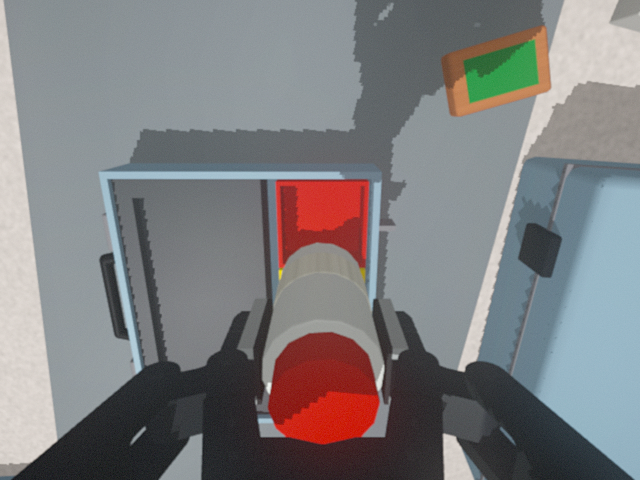

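The red pocket's rim is centred at about (322,225), as predicted. I'll lower and release.

```bash
python3 -m crank '[{"gripper":30,"travel":[-1,0,40],"twist":[0,0,0]},{"gripper":30,"travel":[0,0,40],"twist":[0,0,0]},{"gripper":30,"travel":[0,0,27],"twist":[0,0,0]},{"gripper":30,"travel":[0,0,13],"twist":[0,0,0]},{"gripper":30,"travel":[0,0,5],"twist":[0,0,0]},{"gripper":30,"travel":[0,0,0],"twist":[0,0,0]},{"gripper":62,"travel":[0,0,0],"twist":[0,0,0]},{"gripper":62,"travel":[0,0,0],"twist":[0,0,0]},{"gripper":62,"travel":[0,0,-20],"twist":[0,0,0]},{"gripper":62,"travel":[0,0,-40],"twist":[0,0,0]},{"gripper":62,"travel":[0,0,-50],"twist":[0,0,0]},{"gripper":62,"travel":[0,0,-20],"twist":[0,0,0]}]'
python3 -c "
from h import *
go(.463,.3985,.19)"
```

```text
time: 13.72
ee_pos: [0.6087, -0.1046, 0.1837]
tcp_rot: [179.7, 0.1, 97.3]
wrist_force: [-0.1, 0.7, -0.3]
opening: 0.0621
grasp_force: 0.0
travel [517.5 -80.8  -7.6] twist [ 0.006  0.002 -0.002] t 13.7 tcp [ 0.6087 -0.1046  0.1837] [1.797e+02 1.000e-01 9.730e+01]
```

Next is the blue bottle.

```bash
python3 -m crank '[{"gripper":66,"travel":[30,-4.5,0],"twist":[0,0,0]},{"gripper":66,"travel":[45,-7,0],"twist":[0,0,0]},{"gripper":66,"travel":[50,-8,0],"twist":[0,0,0]},{"gripper":66,"travel":[50,-8,0],"twist":[0,0,0]},{"gripper":66,"travel":[50,-8,0],"twist":[0,0,0]},{"gripper":66,"travel":[50,-8,0],"twist":[0,0,0]},{"gripper":66,"travel":[50,-8,0],"twist":[0,0,0]},{"gripper":66,"travel":[50,-8,0],"twist":[0,0,0]},{"gripper":66,"travel":[50,-8,0],"twist":[0,0,0]},{"gripper":66,"travel":[50,-8,0],"twist":[0,0,0]},{"gripper":66,"travel":[42.5,-5.3,0],"twist":[0,0,0]},{"gripper":66,"travel":[0,0,0],"twist":[0,0,0]}]'
python3 -m crank '[{"gripper":66,"travel":[0,0,0],"twist":[0,0,0]}]' >/dev/null
python3 - <<'E'
from h import *
im=pic("wrist","w6"); k=K("wrist"); hsv=cv2.cvtColor(im,cv2.COLOR_RGB2HSV)
m=cv2.inRange(hsv,(105,150,60),(125,255,255)); _,l,s,c=cv2.connectedComponentsWithStats(m)
for i in range(1,len(s)):
    if s[i,4]>500: p=ray(0,*c[i],.089,k); print(c[i],s[i],p.round(4)); go(p[0],p[1],.038)
E
```

```text
time: 15.22
ee_pos: [0.461, 0.4012, 0.1795]
tcp_rot: [180.0, -0.1, 97.5]
wrist_force: [1.4, 0.3, 0.1]
opening: 0.0662
grasp_force: 0.0
[135.22360248   8.93167702] [ 92   0  95  24 644] [0.3487 0.5165 0.089 ]
travel [131.7 -97.9 141.2] twist [ 0.001 -0.    -0.003] t 15.4 tcp [0.4624 0.3981 0.1793] [180.   -0.   97.2]
[318.80151515  57.12727273] [290  46  55  24 660] [0.4477 0.5057 0.089 ]
travel [108.5  -1.1 141.3] twist [ 0.001 -0.    -0.003] t 15.4 tcp [0.4624 0.3981 0.1793] [180.   -0.   97.2]
[422.79825835  81.38461538] [ 369   61  111   39 1378] [0.5068 0.5007 0.089 ]
travel [ 96.2  56.9 141.4] twist [ 0.001 -0.    -0.003] t 15.4 tcp [0.4624 0.3981 0.1793] [180.   -0.   97.2]
[320.02802283 242.29787234] [ 296  218   49   50 1927] [0.4616 0.399  0.089 ]
travel [  1.   -0.7 141.3] twist [ 0.001 -0.    -0.003] t 15.4 tcp [0.4624 0.3981 0.1793] [180.   -0.   97.2]
```

View pics/w6.png

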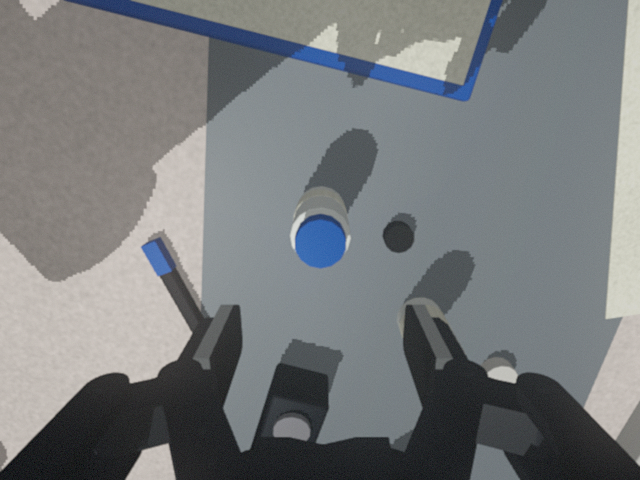

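The blue cap at (320,242) falls at (0.4616, 0.399). The small dark disc at (398,236) is clear of the fingers.

```bash
python3 -m crank '[{"gripper":66,"travel":[1,-0.5,40],"twist":[0,0,0]},{"gripper":66,"travel":[0,0,50],"twist":[0,0,0]},{"gripper":66,"travel":[0,0,30],"twist":[0,0,0]},{"gripper":66,"travel":[0,0,20],"twist":[0,0,0]},{"gripper":66,"travel":[0,0,0],"twist":[0,0,0]},{"gripper":30,"travel":[0,0,0],"twist":[0,0,0]},{"gripper":30,"travel":[0,0,0],"twist":[0,0,0]},{"gripper":30,"travel":[0,0,0],"twist":[0,0,0]},{"gripper":30,"travel":[0,0,0],"twist":[0,0,0]}]' 40
python3 -c "
from h import *
go(.626,-.2425,.175)"
```

```text
time: 16.52
ee_pos: [0.4621, 0.4002, 0.0402]
tcp_rot: [179.9, -0.1, 97.3]
wrist_force: [-1.2, -0.8, 7.1]
opening: 0.0414
grasp_force: 40.1
travel [-658.1   81.4 -135.5] twist [ 0.002 -0.001 -0.002] t 16.5 tcp [0.4621 0.4002 0.0402] [ 1.799e+02 -1.000e-01  9.730e+01]
```

```bash
python3 -m crank '[{"gripper":30,"travel":[0,0,-30],"twist":[0,0,0]},{"gripper":30,"travel":[0,0,-50],"twist":[0,0,0]},{"gripper":30,"travel":[0,0,-40],"twist":[0,0,0]},{"gripper":30,"travel":[-30,4,-20],"twist":[0,0,0]},{"gripper":30,"travel":[-45,5.5,0],"twist":[0,0,0]},{"gripper":30,"travel":[-50,6.5,0],"twist":[0,0,0]},{"gripper":30,"travel":[-50,6.5,0],"twist":[0,0,0]},{"gripper":30,"travel":[-50,6.5,0],"twist":[0,0,0]},{"gripper":30,"travel":[-50,6.5,0],"twist":[0,0,0]},{"gripper":30,"travel":[-50,6.5,0],"twist":[0,0,0]},{"gripper":30,"travel":[-50,6.5,0],"twist":[0,0,0]},{"gripper":30,"travel":[-50,6.5,0],"twist":[0,0,0]}]' 40
python3 -m crank '[{"gripper":30,"travel":[-50,6,0],"twist":[0,0,0]},{"gripper":30,"travel":[-50,6,0],"twist":[0,0,0]},{"gripper":30,"travel":[-50,6,0],"twist":[0,0,0]},{"gripper":30,"travel":[-43,5,0],"twist":[0,0,0]},{"gripper":30,"travel":[-25,2,0],"twist":[0,0,0]},{"gripper":30,"travel":[-15,1,0],"twist":[0,0,0]},{"gripper":30,"travel":[0,0,0],"twist":[0,0,0]},{"gripper":30,"travel":[0,0,0],"twist":[0,0,0]}]'
python3 -c "
from h import *
go(.626,-.2425,.0482); pic('wrist','w7')
f,cx,cy,T=K('wrist')
p=T[:3]@[.626,-.2425,.039,1]; print(f*p[:2]/p[2]+[cx,cy])"
```

```text
time: 18.02
ee_pos: [0.5702, -0.0166, 0.1789]
tcp_rot: [179.9, 0.0, 97.3]
wrist_force: [-0.3, 0.6, -1.3]
opening: 0.0412
grasp_force: 40.9
time: 19.02
ee_pos: [0.6251, -0.2418, 0.1785]
tcp_rot: [180.0, -0.0, 97.3]
wrist_force: [0.9, 0.2, -1.5]
opening: 0.0413
grasp_force: 40.9
travel [ -0.8   0.8 130.3] twist [ 0.    -0.    -0.001] t 19.0 tcp [ 0.6251 -0.2418  0.1785] [180.   -0.   97.3]
[322.15717357 223.18026293]
```

View pics/w7.png

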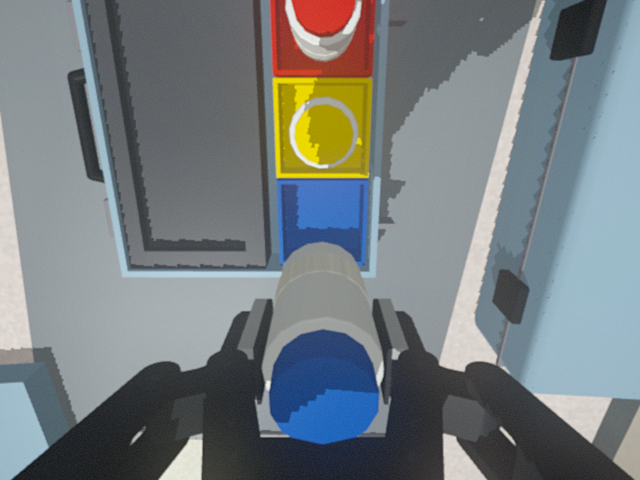

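The red and yellow bottles stand in their pockets. The blue pocket's rim is centred at about (323,223), as predicted. I'll lower and release.

```bash
python3 -m crank '[{"gripper":30,"travel":[-0.5,1,40],"twist":[0,0,0]},{"gripper":30,"travel":[0,0,45],"twist":[0,0,0]},{"gripper":30,"travel":[0,0,27],"twist":[0,0,0]},{"gripper":30,"travel":[0,0,13],"twist":[0,0,0]},{"gripper":30,"travel":[0,0,5],"twist":[0,0,0]},{"gripper":30,"travel":[0,0,0],"twist":[0,0,0]},{"gripper":62,"travel":[0,0,0],"twist":[0,0,0]},{"gripper":62,"travel":[0,0,0],"twist":[0,0,0]},{"gripper":62,"travel":[0,0,-20],"twist":[0,0,0]},{"gripper":62,"travel":[0,0,-40],"twist":[0,0,0]},{"gripper":62,"travel":[0,0,-50],"twist":[0,0,0]},{"gripper":62,"travel":[0,0,-20],"twist":[0,0,0]}]'
python3 -c "
from h import *
go(.4545,.158,.185,80.2)"
```

```text
time: 20.58
ee_pos: [0.627, -0.2435, 0.1839]
tcp_rot: [179.7, 0.2, 97.3]
wrist_force: [0.7, -0.5, -0.2]
opening: 0.062
grasp_force: 0.0
travel [ 420.1 -120.3   -2.9] twist [0.006 0.002 0.298] t 20.6 tcp [ 0.627  -0.2435  0.1839] [179.7   0.2  97.3]
```

```bash
python3 -m crank '[{"gripper":80,"travel":[30,-9,0],"twist":[0,0,0]},{"gripper":80,"travel":[45,-13,0],"twist":[0,0,0]},{"gripper":80,"travel":[50,-14,0],"twist":[0,0,0]},{"gripper":80,"travel":[50,-14,0],"twist":[0,0,0]},{"gripper":80,"travel":[50,-14,0],"twist":[0,0,0]},{"gripper":80,"travel":[50,-14,0],"twist":[0,0,0]},{"gripper":80,"travel":[50,-14,0],"twist":[0,0,0]},{"gripper":80,"travel":[50,-14,0],"twist":[0,0,0]},{"gripper":80,"travel":[45,-14,0],"twist":[0,0,0]},{"gripper":80,"travel":[0,0,0],"twist":[0,0,0.149]},{"gripper":80,"travel":[0,0,0],"twist":[0,0,0.149]},{"gripper":80,"travel":[0,0,0],"twist":[0,0,0]}]'
python3 -c "
from h import *
go(.4545,.158,.02,80.2); pic('wrist','w8')"
```

```text
time: 22.08
ee_pos: [0.4541, 0.1584, 0.1799]
tcp_rot: [179.9, -0.1, 80.3]
wrist_force: [0.7, 0.6, -0.6]
opening: 0.08
grasp_force: 0.0
travel [ -0.5   0.2 159.9] twist [ 0.002 -0.001  0.001] t 22.1 tcp [0.4541 0.1584 0.1799] [ 1.799e+02 -1.000e-01  8.030e+01]
```

View pics/w8.png

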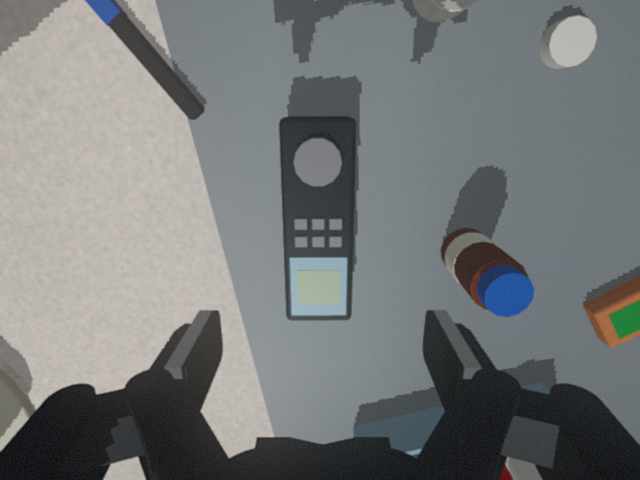

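The meter's top face has corners at about (280,117), (355,117), (351,319) and (287,319), so it is well aligned with the tool.

```bash
python3 - <<'E'
from h import *
k=K("wrist"); B=np.array([ray(0,u,v,.048,k) for u,v in((280,117),(355,117),(351,319),(287,319))]); c=B.mean(0); print(c)
for a,b in((0,3),(1,2)): d=B[a]-B[b]; print(90+np.degrees(np.arctan2(-d[0],d[1])),np.linalg.norm(d))
go(c[0],c[1],.010,80.2)
E
```

```text
[0.45227643 0.15763003 0.048     ]
80.38852795325923 0.15555912248203735
80.72399221885046 0.1556407051382922
travel [ -1.1  -1.9 169.6] twist [ 0.001 -0.001  0.003] t 22.1 tcp [0.4541 0.1583 0.1796] [179.9  -0.   80.4]
```

```bash
python3 -m crank '[{"gripper":80,"travel":[-1,-1.5,40],"twist":[0,0,0]},{"gripper":80,"travel":[0,0,50],"twist":[0,0,0]},{"gripper":80,"travel":[0,0,35],"twist":[0,0,0]},{"gripper":80,"travel":[0,0,25],"twist":[0,0,0]},{"gripper":80,"travel":[0,0,15],"twist":[0,0,0]},{"gripper":80,"travel":[0,0,4],"twist":[0,0,0]},{"gripper":80,"travel":[0,0,0],"twist":[0,0,0]},{"gripper":40,"travel":[0,0,0],"twist":[0,0,0]},{"gripper":40,"travel":[0,0,0],"twist":[0,0,0]},{"gripper":40,"travel":[0,0,0],"twist":[0,0,0]},{"gripper":40,"travel":[0,0,0],"twist":[0,0,0]},{"gripper":40,"travel":[0,0,0],"twist":[0,0,0]}]' 70
python3 -m crank '[{"gripper":40,"travel":[0,0,-20],"twist":[0,0,0]},{"gripper":40,"travel":[0,0,-40],"twist":[0,0,0]},{"gripper":40,"travel":[0,0,-50],"twist":[0,0,0]},{"gripper":40,"travel":[0,0,-50],"twist":[0,0,0]},{"gripper":40,"travel":[0,0,-20],"twist":[0,0,-0.149]},{"gripper":40,"travel":[0,0,0],"twist":[0,0,-0.149]},{"gripper":40,"travel":[0,0,0],"twist":[0,0,0]}]'
python3 -c "
from h import *
go(.5173,-.1867,.19,97.4)"
```

```text
time: 23.62
ee_pos: [0.4529, 0.1578, 0.0104]
tcp_rot: [179.9, -0.1, 80.2]
wrist_force: [-1.2, -0.3, 5.3]
opening: 0.0532
grasp_force: 75.1
time: 24.5
ee_pos: [0.4522, 0.1575, 0.1892]
tcp_rot: [-180.0, 0.0, 97.2]
wrist_force: [-0.5, 0.2, -3.8]
opening: 0.0529
grasp_force: 74.7
travel [-349.6   21.3   -0.8] twist [-0.     0.    -0.003] t 24.5 tcp [0.4522 0.1575 0.1892] [-180.     0.    97.2]
```

```bash
python3 -m crank '[{"gripper":40,"travel":[-20,1.5,0],"twist":[0,0,-0.002]},{"gripper":40,"travel":[-35,2,0],"twist":[0,0,0]},{"gripper":40,"travel":[-45,3,0],"twist":[0,0,0]},{"gripper":40,"travel":[-45,3,0],"twist":[0,0,0]},{"gripper":40,"travel":[-45,3,0],"twist":[0,0,0]},{"gripper":40,"travel":[-45,3,0],"twist":[0,0,0]},{"gripper":40,"travel":[-45,3,0],"twist":[0,0,0]},{"gripper":40,"travel":[-35,2,0],"twist":[0,0,0]},{"gripper":40,"travel":[-22,0.8,0],"twist":[0,0,0]},{"gripper":40,"travel":[-12,0,0],"twist":[0,0,0]},{"gripper":40,"travel":[0,0,0],"twist":[0,0,0]},{"gripper":40,"travel":[0,0,0],"twist":[0,0,0]}]' 70
python3 -c "
from h import *
go(.5174,-.1863,.0405); pic('wrist','w9')
f,cx,cy,T=K('wrist')
a=np.array([.9917,.1288]);b=np.array([-.1288,.9917])
for i,j in((-.04,.092),(.04,.092),(-.1+.042,.112)): p=T[:3]@[*(np.array([.5174,-.1863])+a*i+b*j),.04,1]; print(f*p[:2]/p[2]+[cx,cy])"
```

```text
time: 26.0
ee_pos: [0.5182, -0.1849, 0.1894]
tcp_rot: [180.0, -0.0, 97.4]
wrist_force: [0.7, -0.3, -3.4]
opening: 0.0532
grasp_force: 74.7
travel [ -1.3  -1.  148.9] twist [ 0. -0.  0.] t 26.0 tcp [ 0.5182 -0.1849  0.1894] [180.   -0.   97.4]
[263.21358948  95.3417661 ]
[375.97345524  95.3256749 ]
[235.77216045  64.52141448]
```

View pics/w9.png

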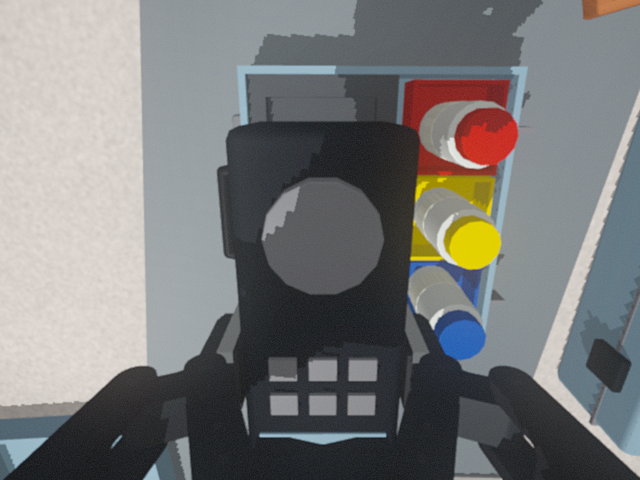

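The recess edge seen at (266–376, 97) matches the prediction, and all three bottles stand in their pockets. I'll lower the meter.

```bash
python3 -m crank '[{"gripper":40,"travel":[-1.3,-0.5,40],"twist":[0,0,0]},{"gripper":40,"travel":[0,0,50],"twist":[0,0,0]},{"gripper":40,"travel":[0,0,30],"twist":[0,0,0]},{"gripper":40,"travel":[0,0,18],"twist":[0,0,0]},{"gripper":40,"travel":[0,0,8],"twist":[0,0,0]},{"gripper":40,"travel":[0,0,3],"twist":[0,0,0]},{"gripper":40,"travel":[0,0,0],"twist":[0,0,0]}]'
```

```text
time: 26.92
ee_pos: [0.5185, -0.1874, 0.0412]
tcp_rot: [179.9, 0.0, 97.4]
wrist_force: [-0.4, 0.2, -3.1]
opening: 0.0531
grasp_force: 74.5
```

Only the meter's weight is felt, so it is a millimetre or so above the floor. I'll ease it down until it touches, then release and rise.

```bash
python3 -m crank '[{"gripper":40,"travel":[0,0,1],"twist":[0,0,0]},{"gripper":40,"travel":[0,0,0.5],"twist":[0,0,0]},{"gripper":40,"travel":[0,0,0],"twist":[0,0,0]}]'
python3 -m crank '[{"gripper":70,"travel":[0,0,0],"twist":[0,0,0]},{"gripper":70,"travel":[0,0,0],"twist":[0,0,0]},{"gripper":70,"travel":[0,0,0],"twist":[0,0,0]},{"gripper":70,"travel":[0,0,-20],"twist":[0,0,0]},{"gripper":70,"travel":[0,0,-40],"twist":[0,0,0]},{"gripper":70,"travel":[0,0,-50],"twist":[0,0,0]},{"gripper":70,"travel":[0,0,-50],"twist":[0,0,0]},{"gripper":70,"travel":[-40,0,-20],"twist":[0,0,0]},{"gripper":70,"travel":[-50,0,0],"twist":[0,0,0]},{"gripper":70,"travel":[-50,0,0],"twist":[0,0,0]},{"gripper":70,"travel":[-30,0,0],"twist":[0,0,0]},{"gripper":70,"travel":[0,0,0],"twist":[0,0,0]}]'
python3 -c "
from h import *
pic('wrist','w10'); t=pic('top','t10'); cv2.imwrite('pics/t10z.png',cv2.resize(t[150:300,160:500,::-1],None,fx=2.35,fy=2.35))"
```

```text
time: 27.3
ee_pos: [0.5185, -0.1874, 0.0404]
tcp_rot: [179.9, 0.1, 97.4]
wrist_force: [-2.9, 0.9, 6.9]
opening: 0.0531
grasp_force: 76.1
time: 28.8
ee_pos: [0.5395, -0.3576, 0.2176]
tcp_rot: [-179.9, -0.0, 97.3]
wrist_force: [-0.2, -0.3, -0.1]
opening: 0.0703
grasp_force: 0.0
```

View pics/w10.png

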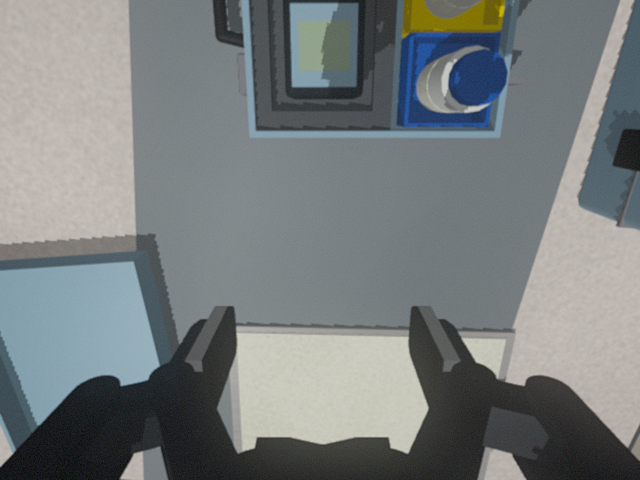

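View pics/t10z.png

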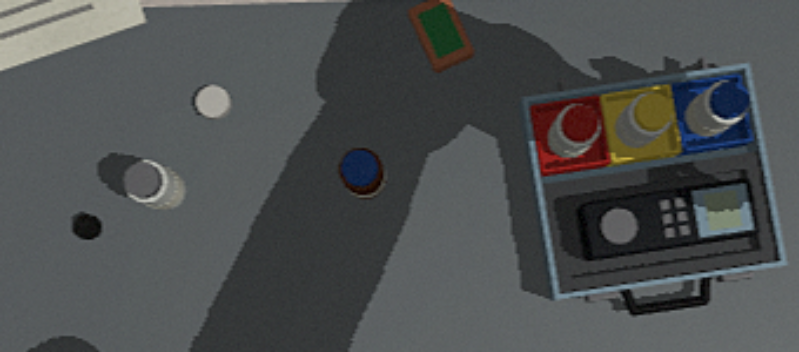

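The top view shows the three bottles standing in their own pockets and the meter lying flat in its bed at about (665,218). The amber (361,170) and grey (147,183) bottles have not moved.

```bash
python3 -c "
from h import *
print(bot.job_done())"
```

```text
the job is handed in; nothing more can be done
None
```

The kit is packed and handed in, about 29 s into the 99 s limit: the red, blue and yellow bottles stand in their own pockets, the meter lies face up in its bed, and the amber and grey bottles were not touched.

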